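Wind the bridge clamp hand-tight on a weld coupon

ROBOT

A 7-joint arm with a two-finger parallel gripper is mounted at the origin on the work surface. World frame = base frame: x ahead of the robot, y to its left, z up, the work surface at z = 0. Lengths are in m, angles in degrees, forces in N, time in s.
With the tool pointing down it reaches from about 0.425 to 0.875 m from the base axis. Payload 8.4 kg.
Tool frame: the origin (TCP) lies midway between the tips of the shut fingers; the grasp point (between the pads) lies 19 mm behind it; z points along the fingers, y is the line along which they close (so a half turn about z gives the same grasp; the last joint's range is limited). The gripper opens to 85 mm and grips with 20 to 120 N. Pads are 22 mm wide; open, the fingers measure 114 mm over their backs; the gripper's body (76 mm by 85 mm) begins 54 mm behind the grasp point. The pads swing forward as they close: fully open they stand 13 mm farther back than shut.
Start: joints at [-75.47, 19.091, 2.286, 83.961, -0.768, 76.965, -3.352], TCP at [0.225, 0.61, 0.231] pointing down, gripper open.
Joint ranges: [-147.57, 147.57], [-21.85, 119.76], [-74.77, 79.35], [14.55, 137.4], [-85.83, 265.84], [4.83, 119.75], [-152.11, 152.11]. Speed limits (degrees/s): [127.2, 127.2, 159.86, 159.86, 180, 180, 180].

INTERFACE

Orientations are given as a 3x3 rotation matrix whose columns are the frame's x, y, z axes.
In Python, from rig import r gives the robot as it stands. Calls block until the motion is done:
- r.move_to(position, orientation): joint-space move of the TCP to a pose.
- r.servo_line(position, rotation=None, rate=0.15): straight line of the TCP; rotation=None keeps the orientation; rate is the mean speed in m/s.
- r.movej(angles): joint-space move.
- r.move_gripper(opening, effort=None): finger opening in m; effort is the grip in N (None keeps the last); returns when the fingers have stopped.
- r.sleep(seconds).
- r.inverse_kinematics(position, orientation): joint angles nearest the present ones, or None.
- r.get_state(): the state.
- r.get_image(name): name is "scene" or "top" or "wrist"; returns (picture, depth): 400x640x3 uint8, red, green, blue; 400x640 float32, m along the optical axis (not along the pixel's ray), 0 where there is no reading.
- r.get_calibration(name): a dict with "camera_matrix" (3x3 intrinsics, pixels), "extrinsics" (4x4, takes a point from camera to world coordinates). Camera axes: x right, y down, z forward; pixel columns grow to the right and rows downward; lengths in m; the calibration is good to about 2 mm. A picture is of the moment at which its call begins: read the wrist's pose just before it. get_calibration takes no time and is no camera call; for the wrist camera it gives the pose at the moment of the call.
A pose or a line that the arm cannot do raises r.MotionError and nothing moves.
- r.sign_off(): hands the job in; it is judged then, once.
Trained networks look in the newest picture that a camera, given by its name, has taken for a name from the list of things; names that differ only in an ending like _2 or _b are one class to them, and where a whole thing is asked for, a point or a joint stands for the part that bears it (a point fixed in the world has none). Each returns a list of dicts, best first, with "conf" (0 to 1); they miss things now and then, are a little off and sometimes report something else, mostly with a low value. They report only what shows in the picture. A call takes as long as a camera call.
- r.search_frame(camera, label): "bbox" ([left, top, right, bottom] in pixels, round what is visible of it).
- r.mark_of(camera, label): "location" ([column, row] in pixels: a listed point, or the origin of a listed thing).
The state is a dict: "time_s": time; "qpos": joint angles; "joint_vel": joint speeds; "joint_torque": joint torques, N m; "ee_pos": TCP position; "tool_rot": TCP orientation; "contact_force": force on the tool from outside, world axes, zero at the start; "moment": the same for the moment, N m; "opening": finger opening in m; "finger_force": force on a finger pad.
Only numpy, scipy, OpenCV 4.12 (cv2) and the standard library are available. Lean on these libraries where they do the work, as an engineer would, in place of code of your own. Each camera call takes 0.05 s, during which the arm holds its last target. There are 200 camera calls.

TASK

Clamp the weld coupon for sectioning: fit the loose crank fully down on the square end of the clamp's spindle, take it by its revolving grip and wind it clockwise until the shoe bears on the coupon hand-tight, a pull of about 12 N on the grip and never past 18 N. Then let go and leave the crank seated on the spindle; the coupon must stay where it lies and the other things on the bench must be left alone.

Things in the scene. Friction and masses are not known exactly. Their poses are not given: they have to be found in the camera images.
- clamp: Bridge clamp, fixed: slotted grey bed 170 x 230 x 28 mm, two 22 mm columns 150 mm apart along y, a grey crossbeam on them (46 x 190 mm, 122 to 156 mm above the bench) with column nuts up to 169 mm, and an upright screw spindle through the beam's middle. Origin: centre of the bed's underside, z up, which is the spindle's axis.
- spindle: Steel screw spindle. A round collar, 29 mm in diameter, ends above the beam in a flat shoulder; on it stands the square end, 14 x 14 mm and 24 mm tall, top 2.5 mm bevelled. Origin: on the axis at the shoulder, 176 mm above the bench when the shoe rests on the coupon, 16 to 24 mm higher at the start; z up; x and y square to the flats, turning with it. It starts at any angle.
- square_top (a point): Middle of the top of the spindle's square end, 24 mm above the shoulder. Right-hand thread: each turn clockwise (from above) sinks spindle and shoe 8 mm. It turns stiffly, about 0.35 N m (some 5 N at the crank's grip), and stays where it is left. Once the shoe bears, each further newton at the grip adds about 50 N of clamp force; let go, it springs back a little and keeps up to some 280 N.
- shoe: Square steel pressure shoe, 50 x 50 x 16 mm with a round cup above it, at the lower end of the spindle; it sinks with the spindle and does not turn. Origin: centre of its underside; 128 mm below the spindle's origin. It starts 16 to 24 mm above the coupon.
- crank: Loose dark steel crank, 0.4 kg, lying flat, its black grip upright. Boss 32 (x) x 30 (y) x 34 (z) mm with a square hole right through, 16 mm wide (1 mm play all round; mouth bevelled below), flats along x and y; flat arm 24 mm wide, 12 mm thick along +x, flush with the boss's underside. Origin: centre of that underside, z up. Fully home, it lies on the spindle's shoulder.
- grip_mid (a point): Middle of the crank's black revolving grip: upright cylinder 22 mm in diameter, 62 mm tall (from 15 to 77 mm above the crank's underside), turning freely on its pin; this point is 65 mm along +x from the crank's origin and 46 mm above it. The crank balances about 27 mm along +x from its origin.
- coupon: Loose steel weld coupon, plate 90 x 46 x 20 mm with a weld bead across it, lying flat on the clamp's bed (its top 48 mm above the bench), one end under the shoe. Origin: centre of its underside; x along its length.
- mount_a: Bystander: black resin specimen mount, 30 mm in diameter, 20 mm tall. Origin: centre of its underside.
- mount_b: Bystander: a second black resin specimen mount, the same size. Origin: centre of its underside.
- bottle: Bystander: amber bottle, 60 mm in diameter, 140 mm tall. Origin: centre of its underside.
- spanner: Bystander: steel spanner lying flat, 150 mm long along its x axis. Origin: centre of its underside.

How it is judged:
By the outcome, as a careful person would: the job done as asked, in the order asked, and still so for the second after the job is handed in, with the robot touching nothing.
It also fails if it takes over 72 s, if anything falls off the work surface, if the arm or the gripper's body presses on something with over 40 N, if the wrist force passes 120 N, or if a joint passes its speed limit or range.

## Working session

There is one attempt and no reset: what is moved stays moved. The work goes in short steps, each a Python script; the robot and the scene stay as the last script left them, time stands still between calls to the robot, and variables do not carry over. Pictures are saved under pics/ and viewed, at most 10 in all, crops included, and the job is handed in when it is done.

```bash
mkdir -p pics; ls; cat > h.py <<'E'
import numpy as np, cv2
from rig import r
def snap(n,f=None):
    c=r.get_calibration(n); im,d=r.get_image(n)
    if f: cv2.imwrite('pics/'+f,im[:,:,::-1])
    return im,d,c
def ray(c,px):
    K=np.array(c['camera_matrix']);T=np.array(c['extrinsics'])
    v=np.linalg.inv(K)@[px[0],px[1],1]; return T[:3,3],T[:3,:3]@v
def at_z(c,px,z):
    o,v=ray(c,px); return o+v*(z-o[2])/v[2]
def cloud(c,d):
    K=np.array(c['camera_matrix']);T=np.array(c['extrinsics'])
    v,u=np.mgrid[:d.shape[0],:d.shape[1]]
    P=np.stack([(u-K[0,2])/K[0,0]*d,(v-K[1,2])/K[1,1]*d,d],-1)
    return P@T[:3,:3].T+T[:3,3]
def tri(a,b):
    A=np.zeros((3,3));B=np.zeros(3)
    for o,v in (a,b):
        v=v/np.linalg.norm(v);M=np.eye(3)-np.outer(v,v);A+=M;B+=M@o
    return np.linalg.solve(A,B)
def down(yaw):  # tool z down, tool y closing direction at yaw(deg)+90
    c,s=np.cos(np.radians(yaw)),np.sin(np.radians(yaw))
    return np.array([[c,s,0],[s,-c,0],[0,0,-1.]])
E
python3 - <<'E'
from h import *
print({k:np.round(v,3).tolist() for k,v in r.get_state().items()})
for n in ('scene','top'):
    im,d,c=snap(n,n+'0.png'); P=cloud(c,d); 
    print(n,np.round(c['extrinsics'],3).tolist(),c['camera_matrix'][0][0])
    for l in ['clamp','spindle','square_top','crank','grip_mid','coupon','shoe','mount_a','bottle','spanner']:
        for m in r.mark_of(n,l)[:2]:
            u,v=m['location']; iu,iv=int(round(u)),int(round(v))
            print(l,round(m['conf'],2),np.round(m['location'],1),np.round(P[min(max(iv,0),399),min(max(iu,0),639)],3))
E
```

```text
pics
{'time_s': 0.0, 'qpos': [-75.47, 19.13, 2.282, 84.012, -0.769, 76.966, -3.353], 'joint_vel': [-0.088, 0.035, -0.049, 0.003, 0.053, -0.006, -0.014], 'joint_torque': [-0.001, -65.854, 1.365, -40.556, 0.017, 0.012, -0.0], 'ee_pos': [0.224, 0.61, 0.23], 'tool_rot': [[-0.938, 0.346, -0.0], [0.346, 0.938, -0.002], [-0.0, -0.002, -1.0]], 'contact_force': [0.358, 0.177, 0.346], 'moment': [-0.024, 0.057, 0.018], 'finger_force': 0.0, 'opening': 0.085}
scene [[-0.885, 0.369, -0.284, 0.824], [0.465, 0.681, -0.565, 0.627], [-0.015, -0.632, -0.775, 1.011], [0.0, 0.0, 0.0, 1.0]] 442.4064906175018
clamp 0.7 [303.1 249.2] [0.583 0.026 0.029]
spindle 0.47 [297.6 203.3] [0.58  0.012 0.203]
spindle 0.27 [420.9 354.1] [0.466 0.397 0.007]
square_top 0.65 [298.2 199.2] [0.579 0.013 0.219]
crank 0.69 [299.4 158.1] [ 0.44  -0.296  0.015]
grip_mid 0.87 [314.3 136.6] [ 0.376 -0.315  0.061]
coupon 0.65 [292.3 245.7] [0.609 0.016 0.049]
coupon 0.27 [358.5 364. ] [0.608 0.353 0.023]
shoe 0.69 [297.7 235.8] [0.604 0.054 0.138]
mount_a 0.56 [447.  295.8] [0.322 0.306 0.003]
bottle 0.98 [235.4 200.9] [ 0.686 -0
[... 205 characters left out ...]
[0.0, 0.0, 0.0, 1.0]] 499.66953306073276
clamp 0.58 [306.3 176.2] [0.558 0.012 0.158]
spindle 0.4 [307.3 165.7] [0.573 0.01  0.215]
spindle 0.36 [186.1 173.3] [0.594 0.34  0.019]
square_top 0.59 [309.4 162.3] [0.582 0.005 0.216]
crank 0.66 [423.1 228.5] [ 0.43  -0.304  0.034]
grip_mid 0.81 [431.9 251.2] [ 0.368 -0.314  0.078]
coupon 0.53 [307.8 166.7] [0.573 0.007 0.2  ]
shoe 0.63 [309.  173.7] [0.563 0.004 0.157]
shoe 0.59 [431.1 251. ] [ 0.368 -0.312  0.075]
mount_a 0.61 [185.8 172.6] [0.594 0.34  0.019]
mount_a 0.44 [202.3 273.5] [0.317 0.295 0.021]
bottle 0.77 [388.  140.5] [ 0.661 -0.208  0.089]
bottle 0.55 [310.  166.5] [0.573 0.002 0.212]
spanner 0.78 [167.3 218.9] [0.469 0.395 0.004]
```

View pics/scene0.png

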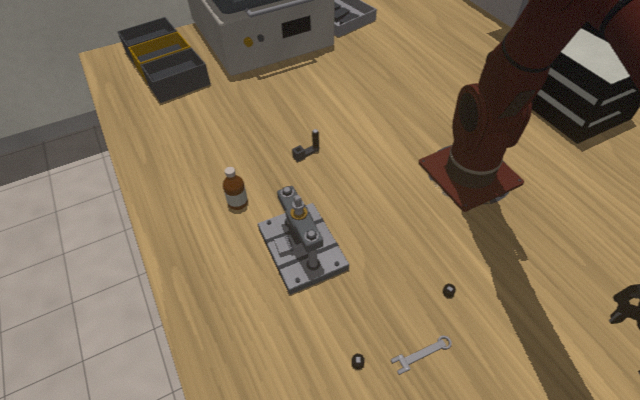

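View pics/top0.png

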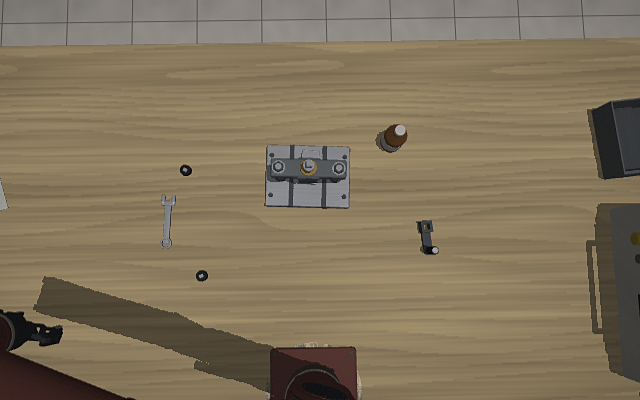

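```bash
cat >> h.py <<'E'
def cam_in_tool():
    s=r.get_state();T=np.eye(4);T[:3,:3]=s['tool_rot'];T[:3,3]=s['ee_pos']
    return np.linalg.inv(T)@np.array(r.get_calibration('wrist')['extrinsics'])
def look(xy,z,yaw,C):  # place tool so camera centre ray hits xy at height z0 from tool height
    R=down(yaw); return R
E
python3 - <<'E'
from h import *
C=cam_in_tool(); print(np.round(C,3).tolist(), r.get_calibration('wrist')['camera_matrix'])
for yaw in (0,180,90,-90):
  for p in ([.58,.01,.4],[.5,.01,.4],[.43,-.30,.25],[.43,-.30,.04]):
    q=r.inverse_kinematics(np.array(p),down(yaw)); print(yaw,p,None if q is None else np.round(q))
E
```

```text
[[-0.001, -0.958, -0.287, 0.072], [1.0, -0.001, -0.001, 0.0], [0.0, -0.287, 0.958, -0.142], [0.0, 0.0, 0.0, 1.0]] [[288.51848073   0.         321.09065684]
 [  0.         288.51848073 200.01622207]
 [  0.           0.           1.        ]]
0 [0.58, 0.01, 0.4] [-45.  11.  48.  79.  -8.  94. -88.]
0 [0.5, 0.01, 0.4] [-48.  -3.  41.  89.   2.  93. -98.]
0 [0.43, -0.3, 0.25] [-24.   4.  57. 102.  -3.  76. -56.]
0 [0.43, -0.3, 0.04] [-19.  25.  59. 115. -26.  54. -37.]
180 [0.58, 0.01, 0.4] [-41.  10.  43.  79.  -7.  94.  91.]
180 [0.5, 0.01, 0.4] [-49.  -3.  41.  89.   2.  93.  82.]
180 [0.43, -0.3, 0.25] [ 38.   4.  -9.  99.   1.  76. 119.]
180 [0.43, -0.3, 0.04] [ 38.  16.  -9. 113.   3.  52. 118.]
90 [0.58, 0.01, 0.4] [-45.  11.  47.  79.  -8.  94.   2.]
90 [0.5, 0.01, 0.4] [-52.  -3.  44.  89.   2.  93.  -8.]
90 [0.43, -0.3, 0.25] [-24.   4.  57. 102.  -3.  76.  34.]
90 [0.43, -0.3, 0.04] [-19.  25.  59. 115. -26.  54.  53.]
-90 [0.58, 0.01, 0.4] None
-90 [0.5, 0.01, 0.4] None
-90 [0.43, -0.3, 0.25] [ -35.    5.   70.  102.   -5.   76. -144.]
-90 [0.43, -0.3, 0.04] [ -26.   33.   70.  115.  -37.   58. -117.]
```

```bash
python3 - <<'E'
from h import *
import pickle
out=[]
for n,(p,yaw) in enumerate([([.578,.008,.33],90),([.578,.008,.33],0),([.42,-.30,.16],90),([.42,-.30,.16],0)]):
    if n==2: r.move_to(np.array([.50,-.15,.33]),down(90))
    r.move_to(np.array(p),down(yaw)); r.sleep(.3)
    im,d,c=snap('wrist',f'w{n}.png'); ms={}
    for l in (['spindle','square_top','shoe'] if n<2 else ['crank','grip_mid']):
        m=r.mark_of('wrist',l); ms[l]=m
        print(n,l,[(np.round(x['location'],1).tolist(),round(x['conf'],2)) for x in m[:2]])
    out.append((im,d,c,ms)); print(r.get_state()['time_s'],np.round(r.get_state()['ee_pos'],4))
pickle.dump(out,open('w.pkl','wb'))
cv2.imwrite('pics/m1.png',np.vstack([np.hstack([out[i][0][50:350,120:520,::-1] for i in (0,1)]),np.hstack([out[i][0][50:350,120:520,::-1] for i in (2,3)])]))
E
```

```text
0 spindle [([322.8, 199.3], 0.75), ([323.0, 193.4], 0.59)]
0 square_top [([323.2, 203.0], 0.73)]
0 shoe [([321.7, 171.2], 0.92)]
4.1 [0.578 0.008 0.33 ]
1 spindle [([322.3, 189.1], 0.86)]
1 square_top [([321.2, 193.6], 0.97)]
1 shoe [([323.3, 167.6], 0.74)]
5.9667 [0.578 0.008 0.33 ]
2 crank [([333.6, 200.4], 0.82)]
2 grip_mid [([268.0, 215.9], 0.73)]
8.8917 [ 0.4203 -0.2998  0.1602]
3 crank [([331.8, 172.2], 0.84)]
3 grip_mid [([343.4, 242.9], 0.65)]
10.7167 [ 0.42 -0.3   0.16]
```

View pics/m1.png

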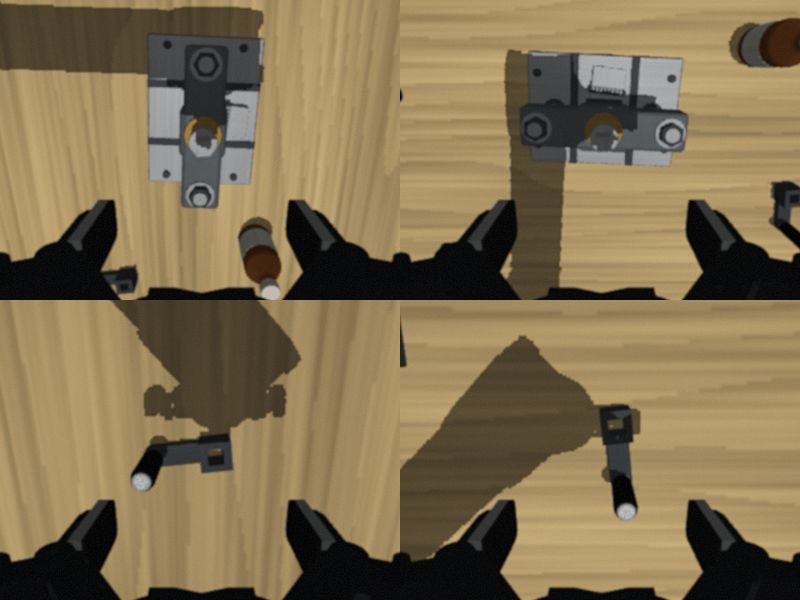

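```bash
cat > an.py <<'E'
from h import *
import pickle
o=pickle.load(open('w.pkl','rb'))
def rect(Q): 
    (c,s,a)=cv2.minAreaRect((Q[:,:2]*1000).astype(np.float32)); return np.round(c,1),np.round(s,1),round(a,1),len(Q)
loc=lambda i,l:ray(o[i][2],o[i][3][l][0]['location'])
for l,i,j in (('square_top',0,1),('grip_mid',2,3),('crank',2,3)): print(l,np.round(tri(loc(i,l),loc(j,l)),4))
for i in (0,1):
    P=cloud(o[i][2],o[i][1]); q=P.reshape(-1,3); q=q[(o[i][1].ravel()>0)&(np.hypot(q[:,0]-.578,q[:,1]-.008)<.04)]
    print(i,np.histogram(q[:,2],np.arange(.14,.24,.004))[0])
    t=np.percentile(q[:,2],99.8); print('top',t)
    for dz in ((-.003,.004),(-.02,-.0035)):
        s=q[(q[:,2]>t+dz[0])&(q[:,2]<t+dz[1])]; print(rect(s),s.mean(0).round(4))
for i in (2,3):
    P=cloud(o[i][2],o[i][1]); q=P.reshape(-1,3); q=q[(o[i][1].ravel()>0)&(np.hypot(q[:,0]-.41,q[:,1]+.30)<.09)]
    for a,b in ((.007,.018),(.029,.039),(.07,.085)):
        s=q[(q[:,2]>a)&(q[:,2]<b)]; print(i,a,rect(s),s.mean(0).round(4))
E
python3 an.py
python3 - <<'E'
import cv2,pickle,numpy as np
o=pickle.load(open('w.pkl','rb'))
f=lambda i,u,v,w:cv2.resize(np.ascontiguousarray(o[i][0][v-w:v+w,u-w:u+w,::-1]),(390,290),interpolation=cv2.INTER_CUBIC)
g=lambda i,u,v,w:cv2.resize(np.ascontiguousarray(o[i][0][v-w:v+w,u-w:u+w,::-1]),(300,300),interpolation=cv2.INTER_CUBIC)
cv2.imwrite('pics/z1.png',np.vstack([np.hstack([g(0,322,185,25),g(1,322,185,25)]),np.hstack([g(2,320,205,50),g(3,335,205,50)])]))
E
```

```text
square_top [0.5822 0.0062 0.2258]
grip_mid [ 0.3697 -0.3224  0.0375]
crank [ 0.4358 -0.3122  0.0149]
0 [   2   14  174 1233  371  461    0    0    0    0    5   23   27  327
   16   12   17   18   56  173    0    0    0    0]
top 0.4294085637400478
(array([579. ,  26.9]), array([50.3,  4.8]), 0.2, 1773) [0.5788 0.0275 0.4278]
(array([578.5,  16.1]), array([25.5, 78.7]), 89.9, 12745) [0.5784 0.0222 0.4169]
1 [  25   32  162 1224  422  459    0    0    0    0    9   17   20  336
   14   12   14   15   57  177    0    0    0    0]
top 0.4295192780253698
(array([598.1,   7.8]), array([ 4.9, 50.5]), 0.1, 1766) [0.5983 0.0076 0.4279]
(array([587.1,   7.8]), array([25.6, 79.2]), 0.2, 12691) [0.593  0.0079 0.417 ]
2 0.007 (array([ 407.1, -317.5]), array([91.1, 26.8]), 10.0, 1039) [ 0.4021 -0.3165  0.0116]
2 0.029 (array([ 408.3, -317.9]), array([87.9, 30.5]), 5.9, 839) [ 0.4308 -0.3143  0.0335]
2 0.07 (array([ 371.9, -320.9]), array([20.3, 19.9]), 5.4, 501) [ 0.3727 -0.3197  0.0775]
3 0.007 (array([ 410.8, -319. ]), array([82.5, 28.5]), 8.0, 850) [ 0.3995 -0.319   0.0117]
3 0.029 (array([ 411.4, -317.8]), array([80.5, 29.9]), 6.6, 888) [ 0.4306 -0.3156  0.0336]
3 0.07 (array([ 372.3, -321.6]), array([19.3, 20.3]), 45.8, 472) [ 0.3737 -0.3215  0.0774]
```

View pics/z1.png

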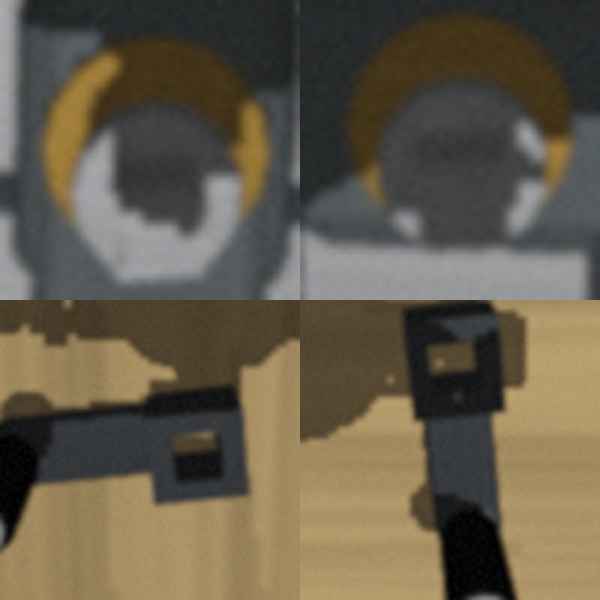

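```bash
cat > an2.py <<'E'
from an import *
print('----')
for i in (0,1):
    P=cloud(o[i][2],o[i][1]); q=P.reshape(-1,3); q=q[(o[i][1].ravel()>0)&(np.hypot(q[:,0]-.58,q[:,1]-.008)<.03)]
    t=q[(q[:,2]>.21)&(q[:,2]<.225)]; m=np.median(t[:,2]);print('z',m)
    for a,b in ((m-.0015,.225),(.198,.225),(.19,.197),(.158,.190)):
        s=q[(q[:,2]>a)&(q[:,2]<b)]; print(i,round(a,3),rect(s),s.mean(0).round(4))
for i in (2,3):
    P=cloud(o[i][2],o[i][1]); q=P.reshape(-1,3); q=q[(o[i][1].ravel()>0)&(np.hypot(q[:,0]-.435,q[:,1]+.312)<.03)]
    s=q[(q[:,2]>.031)&(q[:,2]<.037)]; print(i,rect(s),s.mean(0).round(4),np.median(s[:,2]))
E
python3 an2.py | sed -n '/----/,$p'
```

```text
----
z 0.21729954483420538
0 0.216 (array([580.6,   5.2]), array([13.5, 13.9]), 5.5, 179) [0.5805 0.0053 0.2175]
0 0.198 (array([580.7,   4.9]), array([13.9, 14.7]), 2.4, 285) [0.5805 0.007  0.2146]
0 0.19 (array([580.5,   6.6]), array([28. , 25.4]), 1.5, 347) [0.5805 0.0088 0.1937]
0 0.158 (array([580.5,   8.6]), array([40.2, 33.7]), 1.9, 518) [0.5805 0.0137 0.1634]
z 0.21738817099733893
1 0.216 (array([579.9,   5. ]), array([13. , 13.5]), 89.7, 179) [0.5803 0.0052 0.2176]
1 0.198 (array([580.1,   5.1]), array([14.7, 13.2]), 0.7, 281) [0.5818 0.0051 0.215 ]
1 0.19 (array([580.5,   4.6]), array([28.3, 27.2]), 80.2, 351) [0.5837 0.005  0.1937]
1 0.158 (array([582.9,   5.1]), array([34.8, 40.9]), 0.2, 512) [0.5885 0.0053 0.1633]
2 (array([ 436. , -315.1]), array([32. , 30.6]), 6.3, 735) [ 0.436  -0.3145  0.0336] 0.033557063877751814
3 (array([ 435.2, -315. ]), array([32.4, 30. ]), 6.1, 782) [ 0.4357 -0.3151  0.0336] 0.03363657365578751
```

```bash
cat > g.py <<'E'
from an2 import *
print('=====')
for i in (0,1):
    P=cloud(o[i][2],o[i][1]); q=P.reshape(-1,3); q=q[(o[i][1].ravel()>0)&(np.hypot(q[:,0]-.5803,q[:,1]-.0051)<.0105)&(q[:,2]>.2158)&(q[:,2]<.225)]
    z=(q[:,0]-.5803)+1j*(q[:,1]-.0051); m=np.mean(abs(z)**4*np.exp(4j*np.angle(z))); print('ang',np.degrees(np.angle(-m))/4,abs(m)/np.mean(abs(z)**4))
yaw=6.; R=down(yaw); cx=-R[:,0]
p=np.array([.4356,-.3150,0])+.004*cx
r.move_to(p+[0,0,.13],R)
r.servo_line(p+[0,0,.004],rate=.1)
s=r.get_state();print('at',s['time_s'],np.round(s['ee_pos'],4),np.round(s['contact_force'],1))
r.move_gripper(.02,effort=80)
s=r.get_state();print('shut',s['opening'],s['finger_force'],np.round(s['contact_force'],1))
r.servo_line(p+[0,0,.12],rate=.12); r.sleep(.2)
s=r.get_state();print('up',s['time_s'],s['opening'],np.round(s['contact_force'],1),np.round(s['moment'],2))
im,d,c=snap('wrist','held.png'); pickle.dump((im,d,c,s),open('held.pkl','wb'))
P=cloud(c,d); q=P.reshape(-1,3)[d.ravel()>0]
a=(q-[*p[:2],.116])@np.c_[cx,np.cross([0,0,1],cx),[0,0,1]]  # crank-ish frame, origin shifted 4mm
a[:,0]+=.004
t=a[(abs(a[:,0]-.065)<.03)&(abs(a[:,1])<.02)&(a[:,2]>.06)&(a[:,2]<.095)]
t=t[t[:,2]>np.percentile(t[:,2],50)-.004]; print('grip top',rect(t),t.mean(0).round(4))
t=a[(abs(a[:,0]-.03)<.012)&(abs(a[:,1])<.016)&(a[:,2]>-.02)&(a[:,2]<.03)]
print('arm',rect(t),t.mean(0).round(4),np.polyfit(t[:,0],t[:,2],1))
E
python3 g.py | sed -n '/=====/,$p'
```

```text
=====
ang 4.774765380306763 0.43173030754952496
ang -0.004041233617089036 0.46237946755601944
at 12.4333 [ 0.432  -0.3156  0.0045] [-0.2 -0.5  0.3]
shut 0.028881839110924686 79.49253290891647 [-1.1  1.9  6.2]
up 14.3083 0.02892501145836258 [ 0.6  0.2 -3.7] [ 0.02 -0.1  -0.03]Traceback (most recent call last):
  File "g.py", line 20, in <module>
    t=t[t[:,2]>np.percentile(t[:,2],50)-.004]; print('grip top',rect(t),t.mean(0).round(4))
               ~~~~~~~~~~~~~^^^^^^^^^^^
    return _quantile_unchecked(
        a, q, axis, out, overwrite_input, method, keepdims, weights)
    return _ureduce(a,
                    func=_quantile_ureduce_func,
    ...<5 lines>...
                    overwrite_input=overwrite_input,
                    method=method)
    r = func(a, **kwargs)
    result = _quantile(arr,
                       quantiles=q,
    ...<2 lines>...
                       out=out,
                       weights=wgt)
    slices_having_nans = np.isnan(arr[-1, ...])
                                  ~~~^^^^^^^^^
IndexError: index -1 is out of bounds for axis 0 with size 0
```

View pics/held.png

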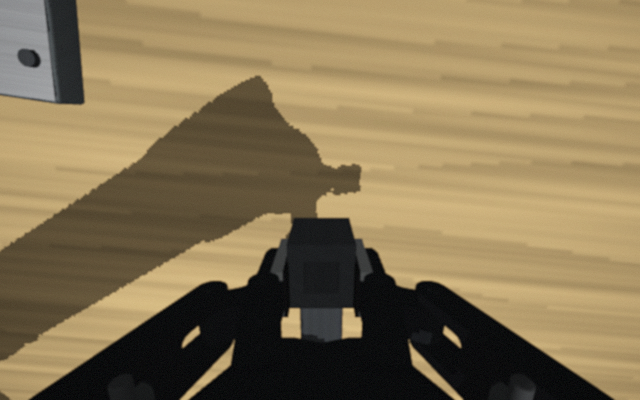

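```bash
cat > hk.py <<'E'
import pickle
from h import *
im,d,c,s=pickle.load(open('held.pkl','rb'))
R=np.array(s['tool_rot']);cx=-R[:,0]
P=cloud(c,d); q=P.reshape(-1,3)[(d.ravel()>0)]
a=(q-np.array(s['ee_pos']))@np.c_[cx,np.cross([0,0,1],cx),[0,0,1]]
a+= [.004,0,.004]
t=a[(abs(a[:,0])<.025)&(abs(a[:,1])<.0125)&(a[:,2]>.028)&(a[:,2]<.04)]
print(len(t),t[:,0].min(),t[:,0].max(),t.mean(0).round(4),np.polyfit(t[:,0],t[:,2],1),np.polyfit(t[:,1],t[:,2],1))
t=a[(a[:,0]<-.013)&(a[:,0]>-.02)&(abs(a[:,1])<.016)&(a[:,2]>-.01)&(a[:,2]<.032)]
print('end face',len(t),t.mean(0).round(4),t.min(0).round(4),t.max(0).round(4),np.polyfit(t[:,1],t[:,0],1),np.polyfit(t[:,2],t[:,0],1))
print(np.round(c['extrinsics'],3)[:3,3]-s['ee_pos'])
E
python3 hk.py
```

```text
2979 -0.016711722077177048 0.016534892852215148 [-0.0015 -0.0001  0.0327] [0.01197186 0.03271259] [-0.0031131   0.03269476]
end face 1639 [-0.0159  0.0005  0.0173] [-0.0167 -0.0146 -0.0015] [-0.0135  0.0155  0.032 ] [ 0.00175567 -0.01588475] [-0.00179201 -0.015853  ]
[0.07373179 0.00730237 0.1415351 ]
```

```bash
cat > ins.py <<'E'
from h import *
R=down(2.4); cx=-R[:,0]; sp=np.array([.5803,.0051,0]); p=sp+.004*cx
s=r.get_state(); r.servo_line(np.array([*s['ee_pos'][:2],.28]),rate=.2)
r.move_to(p+[0,0,.27],R)
r.servo_line(p+[0,0,.229],rate=.1); r.sleep(.3)
f0=np.array(r.get_state()['contact_force'])
z=.229
while z>.1985:
    z-=.003; r.servo_line(p+[0,0,z],rate=.05); s=r.get_state(); f=np.array(s['contact_force'])-f0
    print(round(z,4),np.round(s['ee_pos'],4),np.round(f,1),np.round(s['moment'],2))
    if np.linalg.norm(f)>12: break
print(s['time_s'],s['opening'])
E
python3 ins.py
```

```text
0.226 [0.5762 0.005  0.2258] [-0.2  0.8  1. ] [ 0.01 -0.11 -0.01]
0.223 [0.5762 0.0049 0.2228] [-0.1  1.5 -0.8] [ 0.02 -0.17 -0.05]
0.22 [0.5762 0.005  0.2198] [-0.6  0.3 -0.5] [ 0.05 -0.1   0.02]
0.217 [0.5762 0.0049 0.2168] [-0.2 -0.2  0.4] [-0.   -0.11  0.02]
0.214 [0.5762 0.005  0.2138] [0.2 0.3 0.4] [-0.01 -0.09  0.  ]
0.211 [0.5762 0.0049 0.2108] [-0.5 -0.9 -0.1] [ 0.   -0.15 -0.03]
0.208 [0.5762 0.005  0.2078] [-0.3  0.8 -0.2] [ 0.05 -0.12  0.07]
0.205 [0.5762 0.005  0.2048] [-0.5 -0.1 -0.2] [ 0.01 -0.09  0.02]
0.202 [0.5762 0.0049 0.2018] [-0.3  0.4  0.5] [-0.01 -0.09 -0.06]
0.199 [0.5762 0.005  0.1989] [-0.3 -0.2  0.4] [ 0.03 -0.12  0.  ]
0.196 [0.5766 0.0049 0.1984] [-11.7   1.4  27.7] [0.38 2.35 0.05]
20.2417 0.028964057266525445
```

```bash
cat > rel.py <<'E'
from h import *
R=down(2.4); cx=-R[:,0]; sp=np.array([.5803,.0051,0]); p=sp+.004*cx
r.servo_line(p+[0,0,.1985],rate=.05); r.move_gripper(.07,effort=60)
r.servo_line(p+[0,0,.31],rate=.15)
g=sp+.065*cx; R2=down(90)
r.move_gripper(.05)
r.move_to(np.array([g[0],g[1],.33]),R2); r.sleep(.2)
im,d,c=snap('wrist','seat.png')
q=cloud(c,d).reshape(-1,3)[d.ravel()>0]
def rect(Q): 
    (c,s,a)=cv2.minAreaRect((Q[:,:2]*1000).astype(np.float32)); return np.round(c,1),np.round(s,1),round(a,1),len(Q)
t=q[(np.hypot(q[:,0]-g[0],q[:,1]-g[1])<.025)&(q[:,2]>.262)&(q[:,2]<.28)]; print('grip',rect(t),t.mean(0).round(4))
t=q[(np.hypot(q[:,0]-sp[0],q[:,1]-sp[1])<.025)&(q[:,2]>.218)&(q[:,2]<.24)]; print('boss',rect(t),np.median(t[:,2]))
print(r.get_state()['time_s'])
E
python3 rel.py
```

```text
grip (array([511.3,   1.9]), array([20.5, 19.6]), 33.5, 578) [0.5114 0.0031 0.2683]
boss (array([578.8,   4.3]), array([32.5, 30.5]), 2.8, 1163) 0.22799974371749177
23.6
```

View pics/seat.png

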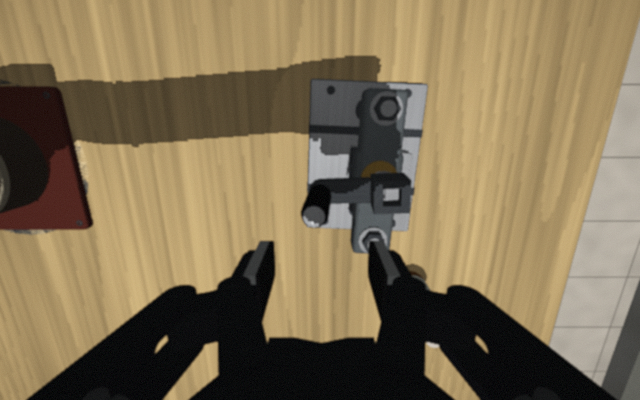

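```bash
cat > wind.py <<'E'
from h import *
import json,os
SP=np.array([.5803,.0051]); PH0=182.4; RAD=.065; Z0=.2315
def pose(turn):  # degrees clockwise
    a=np.radians(PH0-turn); return np.array([SP[0]+RAD*np.cos(a),SP[1]+RAD*np.sin(a),Z0-.008*turn/360-.0004*min(turn/40,1)]),np.array([np.cos(a),np.sin(a),0])
def step(turn,rate,f0,settle=0):
    p,rad=pose(turn); r.servo_line(p,rate=rate)
    if settle: r.sleep(settle)
    s=r.get_state(); f=np.array(s['contact_force'])-f0
    tan=np.array([rad[1],-rad[0],0])  # clockwise
    e=np.array(s['ee_pos'])-p
    return -f@tan, f@rad, f[2], e@tan*1000, e@rad*1000, s
E
cat > w1.py <<'E'
from wind import *
p,_=pose(0); p=p+[-.0015,0,0]
s=r.get_state(); r.servo_line(np.array([p[0],p[1],.30]),rate=.15)
r.servo_line(p,rate=.1); r.sleep(.3)
f0=np.array(r.get_state()['contact_force']); print('f0',f0.round(1))
r.move_gripper(.01,effort=60); s=r.get_state(); print('grip',s['opening'],s['finger_force'],(np.array(s['contact_force'])-f0).round(1))
json.dump(f0.tolist(),open('f0.json','w'))
t=0
while t<180:
    t+=15; o=step(t,.08,f0); print(t,np.round(o[:5],1))
    if o[0]>13 or abs(o[1])>15 or abs(o[2])>15: break
json.dump(t,open('t.json','w')); print(o[5]['time_s'],o[5]['opening'])
E
python3 w1.py
```

```text
f0 [-0.9  0.1  0.6]
grip 0.020871896397215272 58.080289363861084 [-2.4 -0.4  7.8]
15 [ 0.7  9.7 15.4  0.3  0.7]
25.8167 0.02112232436475827
```

```bash
sed -i 's/RAD=.065;/RAD=.0657;/; s/Z0=.2315/Z0=.2325/' wind.py; cat > w2.py <<'E'
from wind import *
import sys
end,inc,rate,lim=map(float,sys.argv[1:5])
f0=np.array(json.load(open('f0.json'))); t=json.load(open('t.json'))
o=step(t,.05,f0,.1); print(t,np.round(o[:5],1))
while t<end:
    t+=inc; o=step(t,rate,f0); print(t,np.round(o[:5],1))
    if o[0]>lim or abs(o[1])>18 or abs(o[2])>18: break
json.dump(t,open('t.json','w')); print(o[5]['time_s'],o[5]['opening'],o[5]['finger_force'])
E
python3 w2.py 195 15 .08 12
```

```text
15 [0.7 3.6 7.9 0.2 0.1]
30.0 [ 0.5  7.4 10.2  0.8  0.7]
45.0 [0.6 7.4 9.5 1.1 0.8]
60.0 [-0.2  5.6  9.   1.1  0.9]
75.0 [1.1 4.  8.3 1.  0.8]
90.0 [0.9 3.1 8.6 0.8 0.7]
105.0 [1.8 2.2 9.2 0.7 0.4]
120.0 [1.4 0.1 9.4 0.7 0.1]
135.0 [ 1.8 -1.2 10.4  0.7 -0.2]
150.0 [ 0.8 -2.7  9.5  0.7 -0.5]
165.0 [-0.2 -4.7 11.7  0.7 -0.7]
180.0 [ 0.  -6.3 12.4  0.4 -1. ]
195.0 [-0.2 -7.  12.2 -0.1 -1.1]
30.5667 0.02059153621270906 59.61261212825775
```

```bash
sed -i 's/\.5803,\.0051/.5795,.0055/; s/Z0=.2325/Z0=.2331/' wind.py; cat > bt.py <<'E'
from h import *
im,d,c=snap('wrist','mid.png')
q=cloud(c,d).reshape(-1,3)[d.ravel()>0]
t=q[(np.hypot(q[:,0]-.5795,q[:,1]-.0055)<.02)&(q[:,2]>.19)&(q[:,2]<.24)]
print('boss z',np.percentile(t[:,2],[10,50,70,90,97]).round(4),np.histogram(t[:,2],np.arange(.19,.24,.002))[0])
E
python3 bt.py; python3 w2.py 375 15 .08 12
```

```text
boss z [0.2039 0.2227 0.2235 0.2242 0.2246] [  41   43   43   46   59  123   62   81   68  105  127  375  214  138
  182  167 1675  599    0    0    0    0    0    0]
195.0 [ 1.1 -3.1  8.3 -0.1 -0.6]
210.0 [-0.1 -3.1  6.2 -0.4 -0.6]
225.0 [ 0.1 -3.8  6.7 -0.6 -0.7]
240.0 [ 0.7 -2.7  4.8 -0.6 -0.7]
255.0 [ 2.2 -2.1  3.3 -0.5 -0.7]
270.0 [ 2.5 -3.8  0.9 -0.3 -0.6]
285.0 [ 2.8 -4.8 -0.1 -0.3 -0.6]
300.0 [ 3.1 -5.4 -1.2 -0.4 -0.5]
315.0 [ 2.9 -5.  -1.9 -0.7 -0.4]
330.0 [ 2.5 -6.1 -2.4 -1.1 -0.3]
345.0 [ 3.6 -4.3 -0.7 -1.2 -0.2]
360.0 [ 1.4 -2.4  2.5 -0.6 -0.1]
375.0 [ 1.4 -1.3  5.1 -0.1  0. ]
35.3667 0.020691153248155784 59.88988637924194
```

View pics/mid.png

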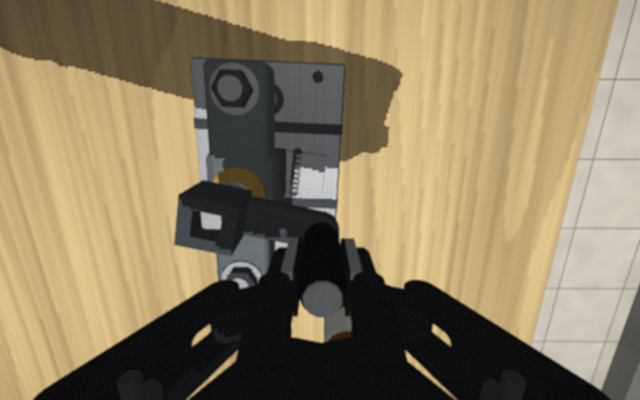

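```bash
python3 w2.py 720 15 .09 8.5
```

```text
375.0 [ 0.8 -1.1  4.9 -0.2 -0. ]
390.0 [1.  0.  5.9 0.1 0.1]
405.0 [0.1 1.5 6.2 0.2 0.2]
420.0 [0.3 0.9 7.9 0.2 0.3]
435.0 [0.1 3.  7.9 0.1 0.4]
450.0 [0.5 1.8 8.6 0.  0.4]
465.0 [ 1.6  1.5  9.2 -0.1  0.3]
480.0 [ 0.4  1.2  9.8 -0.1  0.2]
495.0 [ 0.5  0.2  9.1 -0.1  0. ]
510.0 [ 0.8 -0.7 10.5 -0.1 -0.1]
525.0 [ 0.2 -1.  10.8 -0.1 -0.3]
540.0 [ 0.3 -1.3 10.2 -0.1 -0.5]
555.0 [ 0.6 -1.2  9.  -0.1 -0.6]
570.0 [ 0.6 -1.2  8.6 -0.1 -0.7]
585.0 [ 0.4 -0.4  7.7 -0.1 -0.8]
600.0 [ 0.2 -1.4  6.5 -0.1 -0.7]
615.0 [ 1.  -1.5  5.1 -0.1 -0.7]
630.0 [ 0.8 -2.   3.6 -0.1 -0.6]
645.0 [ 2.6 -3.1  1.9 -0.1 -0.6]
660.0 [ 2.6 -5.   0.8 -0.1 -0.5]
675.0 [ 2.7 -4.3 -1.1 -0.3 -0.4]
690.0 [ 1.6 -5.3  0.  -0.7 -0.3]
705.0 [ 2.3 -5.1 -0.5 -0.9 -0.2]
720.0 [ 2.1 -2.3  2.9 -0.7 -0.1]
43.575 0.020423640210812572 59.901832938194275
```

```bash
python3 w2.py 830 4 .05 6
```

```text
720.0 [ 2.2 -2.   3.  -0.4 -0.1]
724.0 [ 3.2 -2.8  4.5 -0.3 -0. ]
728.0 [ 3.2 -3.   4.1 -0.2 -0. ]
732.0 [ 3.6 -2.7  5.  -0.1  0.1]
736.0 [ 3.3 -3.3  4.8 -0.1  0.1]
740.0 [ 3.2 -1.8  5.3 -0.2  0.1]
744.0 [ 3.5 -2.1  5.7 -0.2  0.2]
748.0 [ 3.4 -1.4  6.4 -0.2  0.3]
752.0 [ 1.4 -1.8  6.3 -0.2  0.3]
756.0 [ 2.6 -2.3  6.9 -0.3  0.3]
760.0 [ 3.4 -1.4  6.4 -0.3  0.4]
764.0 [ 3.1 -1.6  7.1 -0.3  0.4]
768.0 [ 2.5 -0.7  7.9 -0.4  0.5]
772.0 [ 2.6 -0.   7.9 -0.4  0.5]
776.0 [ 2.2 -0.9  7.8 -0.5  0.5]
780.0 [ 2.6 -2.   9.3 -0.5  0.5]
784.0 [ 2.5 -0.6  9.  -0.5  0.6]
788.0 [ 2.7 -0.1  8.8 -0.6  0.6]
792.0 [ 3.2 -0.6  9.6 -0.6  0.6]
796.0 [ 2.1 -0.2  9.5 -0.7  0.6]
800.0 [ 2.9 -0.7 10.1 -0.7  0.6]
804.0 [ 2.7 -0.6  9.6 -0.8  0.6]
808.0 [ 1.9 -0.8 10.1 -0.9  0.6]
812.0 [ 2.6 -0.9 11.1 -0.9  0.6]
816.0 [ 1.9 -1.8 10.5 -0.9  0.5]
820.0 [ 3.   0.3 11.2 -1.   0.5]
824.0 [ 2.8 -0.3 10.6 -1.1  0.5]
828.0 [ 2.6  0.2 10.6 -1.2  0.5]
832.0 [ 5.2 -0.2 12.1 -1.5  0.5]
50.925 0.020857571806678958 60.218819975852966
```

```bash
cat > w3.py <<'E'
from wind import *
f0=np.array(json.load(open('f0.json'))); t=json.load(open('t.json'))
for k in range(30):
    if k: t+=.5
    o=step(t,.03,f0,.1); F=[o[0]]
    if k==0 or o[0]>9:
        rad=pose(t)[1]; tan=np.array([rad[1],-rad[0],0])
        for _ in range(3): r.sleep(.05); F.append(-(np.array(r.get_state()['contact_force'])-f0)@tan)
    print(round(t,1),np.round(o[:5],1),round(np.mean(F),2))
    if np.mean(F)>11: break
json.dump(t,open('t.json','w')); print(r.get_state()['time_s'])
E
python3 w3.py
```

```text
832.0 [ 3.5 -1.7 11.5 -1.5  0.5] 3.93
832.5 [ 5.8 -1.8 12.6 -1.8  0.5] 5.83
833.0 [ 5.6 -1.6 13.3 -2.   0.5] 5.61
833.5 [ 5.9 -1.  13.2 -2.   0.5] 5.89
834.0 [ 6.2 -1.3 14.1 -2.1  0.5] 6.17
834.5 [ 6.6 -1.8 14.2 -2.1  0.5] 6.6
835.0 [ 6.6 -1.2 13.  -2.2  0.5] 6.64
835.5 [ 6.6 -1.9 13.1 -2.2  0.5] 6.58
836.0 [ 6.6 -1.8 13.  -2.3  0.5] 6.6
836.5 [ 7.  -1.3 13.7 -2.3  0.4] 6.95
837.0 [ 7.3 -1.2 14.  -2.4  0.5] 7.31
837.5 [ 7.4 -1.2 13.6 -2.4  0.5] 7.44
838.0 [ 7.4 -2.3 14.3 -2.4  0.4] 7.36
838.5 [ 7.9 -1.9 14.3 -2.5  0.5] 7.85
839.0 [ 8.5 -1.4 14.4 -2.6  0.5] 8.52
839.5 [ 7.4 -1.9 15.2 -2.6  0.5] 7.45
840.0 [ 7.3 -3.  14.8 -2.6  0.5] 7.33
840.5 [ 7.3 -1.  15.  -2.7  0.5] 7.32
841.0 [ 9.  -2.8 14.9 -2.8  0.4] 8.95
841.5 [ 9.2 -2.7 14.7 -2.8  0.4] 9.23
842.0 [ 8.2 -2.6 16.9 -2.8  0.4] 8.16
842.5 [10.6 -2.9 15.8 -2.9  0.4] 9.89
843.0 [ 9.4 -2.6 15.1 -3.   0.4] 9.9
843.5 [ 9.5 -2.9 15.6 -3.   0.4] 9.56
844.0 [10.1 -1.5 16.4 -3.   0.4] 9.61
844.5 [ 9.8 -2.5 16.6 -3.1  0.4] 10.27
845.0 [10.4 -3.4 16.  -3.2  0.4] 10.23
845.5 [ 9.3 -2.6 15.7 -3.2  0.4] 9.68
846.0 [10.7 -3.3 17.2 -3.2  0.4] 9.99
846.5 [10.  -3.  16.5 -3.3  0.4] 10.31
63.075
```

```bash
cat > w4.py <<'E'
from wind import *
f0=np.array(json.load(open('f0.json'))); t=json.load(open('t.json'))
for k in range(2):
    t+=1; o=step(t,.03,f0,.1); print(t,np.round(o[:5],1))
    if o[0]>11.6: break
r.move_gripper(.05); e=np.array(r.get_state()['ee_pos'])
r.servo_line(e+[0,0,.09],rate=.12); print(r.get_state()['time_s'])
g=pose(t)[0]
im,d,c=snap('wrist','end.png'); q=cloud(c,d).reshape(-1,3)[d.ravel()>0]
s=q[(np.hypot(q[:,0]-.5795,q[:,1]-.0055)<.022)&(q[:,2]>.202)&(q[:,2]<.225)]; print('boss top',np.median(s[:,2]))
print(r.get_state()['time_s'],np.round(r.get_state()['contact_force'],1))
E
python3 w4.py
```

```text
847.5 [10.4 -2.9 16.1 -3.4  0.4]
848.5 [10.1 -3.3 17.  -3.5  0.4]
65.0667
boss top 0.20922367974946116
65.1167 [ 0.1 -0.2 -0.4]
```

View pics/end.png

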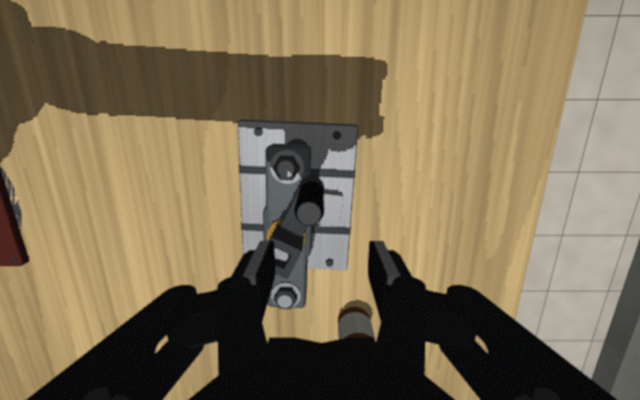

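The crank is free of the fingers. Its boss is seated at about (290,240), with the grip at (310,205).

```bash
python3 -c "
from rig import r
print(r.sign_off())"
```

```text
the job is handed in; nothing more can be done
None
```

I handed the job in at about 65 s: the crank is seated on the spindle and wound down until the shoe bore on the coupon, then released, but the measured pull on the grip peaked at about 10.5 N, a little under the 12 N asked, and I did not check the coupon or the bystanders afterwards.

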